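# Bolt the lid of the solvent chest

### The job

The lid of the yellow solvent chest is closed but not bolted, and its rubber seal holds the front edge nearly a centimetre proud. Bearing down through the bolt's red knob to squeeze the seal, slide the bolt across into its keep on the front deck until the handle comes opposite the notch just short of the slot's end, then turn the handle fully down into the notch and let go. Work gently and by feel: never ram the bolt, force the handle or slam the lid, and leave the other things on the bench and chest where they are.

Things in the scene. Friction and masses are not known exactly. Their poses are not given: they have to be found in the camera images.
- chest: Yellow steel solvent chest fixed to the bench, 280 (x) x 340 (y) x 150 mm high; origin under its centre. x points from its front edge (keep's side, nearer the robot) to the lid's rear hinge, y to its left. Lid let into the top, x = -62 to +125 mm, level with the 150 mm high deck when shut. Bolt along x at y = 0, axis 18 mm above the lid, shoots to -x. A lift handle 31 mm high at y = -85 mm.
- knob (a point): Centre of the red knob (round, 17 mm diameter, 22 mm long, coaxial with the shank) on the bolt's handle, a 7 mm round shank square to the bolt; knob centre 36 mm from the bolt's axis. It starts upright, knob on top (centre 54 mm above the lid), and turns about the bolt's axis down to the chest's +y side until it lies level, 18 mm above the lid. In the slot it has about 0.15 rad of side play.
- bolt (a joint): Travel of the bolt (m) along the chest's -x; 0 = drawn fully back (shank at chest x = +13 mm). Starts at 0 to 0.01. The nose is 75 mm ahead of the shank and meets the keep at about 0.016. The notch (1 mm play each way) lies somewhere beyond 0.034, differently from bolt to bolt, and the slot ends 6 mm past the notch's middle: find them by feel. Friction about 3 N, a little more in the keep.
- handle (a joint): Angle of the handle about the bolt (rad): 0 = upright, 1.571 = lying level towards the chest's +y, fully down in the notch (a stop). It can leave the slot only where the notch is; it turns with about 1.5 N at the knob and stays where it is left.
- lid (a joint): Lid angle (rad) about its hinge, a line along the chest's y at x = +125 mm, z = 150 mm; positive = raised. 0 = shut on its steel rim. The springy rubber seal under the front edge holds it at about 0.035 to 0.055; 7 to 13 N down at the knob shuts it, then the rim is hard. The bolt in the keep holds it below about 0.01.
- backplate: Barrel bolt on the lid: steel back plate, 106 x 44 mm, under a 23 mm tube, slotted along its top, with a notch in the slot's +y side near the front. Origin on the bolt's axis over the plate's middle, axes as the chest's. The tube, and so the notch, sits up to 9 mm differently along the plate from bolt to bolt. Notch 9 mm wide for the 7 mm shank; the slot's end stops the shank 6 mm past the notch.
- keep: Steel staple (24 mm wide, 18 mm along x, 30 mm high, 54 mm wide foot) on the front deck; origin under its centre at chest x = -87, y = 0, z = 150 mm. Opening 17 mm wide for the 14 mm bolt, whose flat end has a 1.5 mm chamfer; with the lid shut 1.5 mm is clear at the sides and above. The bolt enters only with the lid pressed to within about 2 mm of shut there.
- rim: Steel rim under the lid's front edge on which the shut lid lands; hidden under the lid, origin that of the chest.
- nose (a point): Centre of the bolt's front end, on its axis.
- vial: Bystander: small amber vial with white cap, 24 mm diameter, 52 mm high, standing on the chest's front deck left of the keep; origin under its base.
- timer: Bystander: white lab timer, 45 x 60 x 16 mm, lying on the chest's front deck right of the keep; origin under its centre.
- amber_a: Bystander: amber bottle, 60 mm diameter, 115 mm high; origin under its base.
- amber_b: Bystander: smaller amber bottle, 48 mm diameter, 95 mm high; origin under its base.
- blue_jar: Bystander: clear jar with blue cap, 72 mm diameter, 130 mm high; origin under its base.
- flask: Bystander: conical flask, 76 mm diameter, 106 mm high; origin under its base.
- tip_box: Bystander: purple pipette-tip box, 82 x 122 x 75 mm; origin under its centre.

How it is judged:
On the way, in this order (a step that is already met when the one before it is completed fails the run):
1. the bolt is run through the keep, the handle still upright, the lid held down (x of nose in the frame of keep below -0.007 m and value of joint lid below 0.012 rad and value of joint handle below 0.6 rad), for 0.1 s.
2. the handle is turned down into its notch (value of joint handle above 1.3 rad), for 0.2 s.
At the end, for the whole second after the job is handed in: The bolt is home through the keep (nose at least 7 mm past the keep's middle), the handle lies in its notch, turned down at least 1.3 rad of 1.571, the lid is held within 0.012 rad of shut, all at rest (value of joint handle above 1.3 rad and x of nose in the frame of keep below -0.007 m and value of joint lid below 0.012 rad and velocity of joint handle below 0.1 rad/s and velocity of joint bolt below 0.01 m/s); the robot touches nothing.
It fails at once if the keep is pushed or rammed with more than 30 N (contact force between keep and anything else above 30 N).
It fails at once if the barrel bolt's barrel is loaded with more than 30 N (handle rammed against the slot's end or forced against its sides) (contact force between backplate and anything else above 30 N).
It fails at once if the lid is pressed or slammed on its rim with more than 30 N (contact force between rim and anything else above 30 N).
It fails at once if a bystander is moved more than 20 mm (distance of any of vial, timer, amber_a, amber_b, blue_jar, flask, tip_box from where it was at the start of the episode above 0.02 m).
It fails at once if a bystander is tipped over (angle between any of vial, amber_a, amber_b, blue_jar, flask's own z axis and vertical above 0.5 rad).
It also fails if it takes over 64 s, if anything falls off the work surface, if the arm or the gripper's body presses on something with over 40 N, if the wrist force passes 120 N, or if a joint passes its speed limit or range.

### The arm

A 6-joint arm with a two-finger parallel gripper is mounted at the origin on the work surface. World frame = base frame: x ahead of the robot, y to its left, z up, the work surface at z = 0. Lengths are in m, angles in rad, forces in N, time in s.
With the tool pointing down it reaches from about 0.375 to 0.9 m from the base axis. Payload 3.1 kg.
Tool frame: the origin (TCP) lies on the centre line of the jaws, within the pads' length; the fingertips stand 22 mm ahead of it and the grasp point (between the pads) lies 3 mm ahead of it; z points along the fingers, x is the direction in which the jaws open and shut, and the axes are right-handed (so a half turn about z gives the same grasp; the last joint's range is limited). The gripper opens to 87 mm and grips with 3 to 60 N. Pads are 19 mm wide; open, the fingers measure 117 mm over their backs; the gripper's body (75 mm by 190 mm) begins 51 mm behind the grasp point.
Start: joints at [1.159, 0.527, 1.433, -0, 1.181, -0.178], TCP at [0.145, 0.608, 0.245] pointing down, gripper open.
Joint ranges: [-3.08, 3.08], [-0.75, 2.2], [0.22, 2.44], [-1.43, 4.57], [0, 2.65], [-2.85, 2.85]. Speed limits (rad/s): [2.79, 2.79, 3.14, 3.14, 3.14, 3.14].

### API

Orientations are given as a unit quaternion [x, y, z, w].
In Python, from rig import robot, camera, order gives the robot as it stands.
- The arm moves only by the shell command python3 -m pendant 'ROWS' [OPENING] [FORCE]. ROWS is JSON, a list of rows, each a list of 2 entries, a list of its own where there are three numbers: the shift along the tool's x, y, z in mm, then the turn about the tool's z in degrees. A call has 1 to 8 rows; each row shifts and turns the commanded pose from where the row before left it, along the tool's axes as they then stand; what a row does not reach is not made up. A row lasts 1/8 s, in which the tool goes at most 62.5 mm and 10.7 degrees, less where a joint would pass 70% of its speed; a pose out of reach is approached as far as the arm can. A call with a gripper value outside its range is refused whole. OPENING is the finger opening in mm, from 0 to 87, set as the call begins (- or left out, the last holds). The fingers move at their own pace and stop on an object; FORCE is the grip in N (left out, the last holds). Time passes only in rows, so rows that do not move let the fingers close. It gives the time, the measured TCP pose, the force and the opening at its end, in the units of the state.
- robot.get_obs(): the state, without advancing time (a new reading comes with each control period).
- camera(name): name is "scene" or "top" or "wrist"; returns a dict with "pixels" (400x640x3 uint8, blue, green, red), "mtx" (3x3 intrinsics, pixels), "k1" (the pictures are not rectified: a ray, as slopes to the right and down, at radius r is drawn at 1 + k1 r^2 times it, then the intrinsics apply), "R" (3x3) and "t" (3): a world point X has camera coordinates R X + t. Camera axes: x right, y down, z forward; pixel columns grow to the right and rows downward; lengths in m; the calibration is good to about 2 mm. A picture is of the moment at which its call begins. There is no depth.
- order.hand_in(): hands the job in, once; it reports no verdict.
The state is a dict: "time": time; "q": joint angles; "joint_velocities": joint speeds; "joint_torque": joint torques, N m; "position": TCP position; "tool_rot": TCP orientation; "ft_force": force on the tool from outside, world axes, zero at the start; "moment": the same for the moment, N m; "grip_width": finger opening in m.
Only numpy, scipy, OpenCV 4.12 (cv2) and the standard library are available. Lean on these libraries where they do the work, as an engineer would, in place of code of your own. Each camera call takes 0.05 s, during which the arm holds its last target. There are 200 camera calls.

## Working session

There is one attempt and no reset: what is moved stays moved. The work goes in short steps, Python scripts to look and compute and a shell command to move; the robot and the scene stay as the last step left them, time stands still between calls to the robot, and variables do not carry over. Pictures are saved under pics/ and viewed, about 8 in all and at most 12, crops included, and the job is handed in when it is done.

```bash
mkdir -p pics; ls; python3 - <<'E'
from rig import robot,camera
import cv2,numpy as np
o=robot.get_obs(); print({k:np.round(v,3).tolist() for k,v in o.items()})
for n in("scene","top"):
    c=camera(n); cv2.imwrite(f"pics/{n}0.png",c["pixels"]); print(n,c["mtx"],c["k1"],c["R"],c["t"])
E
```

```text
pics
{'time': 0.0, 'q': [1.159, 0.528, 1.434, -0.0, 1.181, -0.179], 'joint_velocities': [-0.001, 0.001, -0.0, 0.001, -0.0, 0.0], 'joint_torque': [0.001, -44.005, -17.659, 0.063, 0.058, -0.0], 'position': [0.144, 0.607, 0.244], 'tool_rot': [0.785, 0.62, -0.001, 0.001], 'ft_force': [0.416, -0.485, 0.006], 'moment': [-0.021, -0.01, -0.004], 'grip_width': 0.087}
scene [[400.76367557   0.         327.68279424]
 [  0.         400.76367557 200.91820369]
 [  0.           0.           1.        ]] 0.010482130835346349 [[-0.43030031  0.90267258 -0.00488433]
 [ 0.70529413  0.33282392 -0.62593005]
 [-0.56338427 -0.27278278 -0.77986391]] [ 0.22675213 -0.311107    1.73085957]
top [[371.13756221   0.         327.05785136]
 [  0.         371.13756221 197.86975895]
 [  0.           0.           1.        ]] -0.0038667111091326097 [[-0.07831056 -0.99692367  0.00326327]
 [-0.9754737   0.07594935 -0.20659806]
 [ 0.20571465 -0.01936204 -0.97842046]] [0.02704122 0.58611241 1.10328689]
```

```bash
cat > h.py <<'E'
import numpy as np
def proj(c,X):
    p=np.atleast_2d(X)@np.array(c["R"]).T+np.array(c["t"]); s=p[:,:2]/p[:,2:]
    s=s*(1+c["k1"]*(s**2).sum(1,keepdims=True)); m=np.array(c["mtx"])
    return s@m[:2,:2].T+m[:2,2]
def back(c,uv,z):
    """pixel -> world point on plane of height z"""
    m=np.array(c["mtx"]); d=np.linalg.solve(m[:2,:2],np.array(uv,float)-m[:2,2]); s=d.copy()
    for _ in range(20): s=d/(1+c["k1"]*(s@s))
    R=np.array(c["R"]); o=-R.T@np.array(c["t"]); v=R.T@np.r_[s,1]
    return o+v*(z-o[2])/v[2]
E
```

```text
(no output)
```

View pics/top0.png

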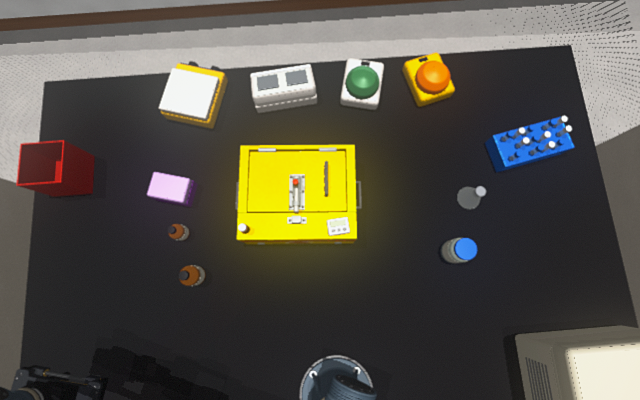

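View pics/scene0.png

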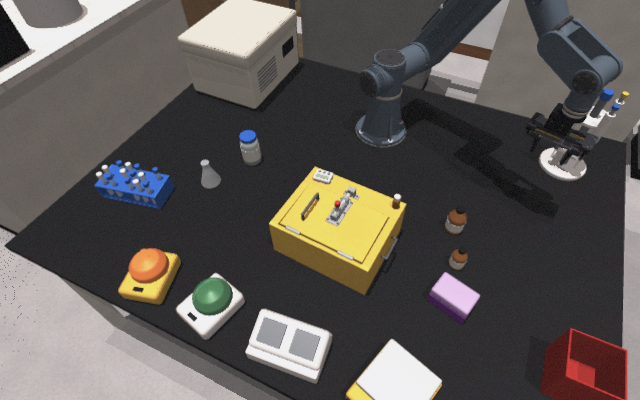

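The top view shows the chest at about (237–357, 145–243), with the knob near (296,181). The keep is near (297,220), the vial at (244,228) and the timer at (338,227). I'll enlarge it.

```bash
python3 - <<'E'
import cv2,numpy as np
a=cv2.imread("pics/top0.png")[135:255,225:370]; b=cv2.imread("pics/scene0.png")[160:295,260:415]
cv2.imwrite("pics/z0.png",np.hstack([cv2.resize(a,None,fx=2.7,fy=2.7,interpolation=cv2.INTER_CUBIC)[:324],cv2.copyMakeBorder(cv2.resize(b,None,fx=2.4,fy=2.4,interpolation=cv2.INTER_CUBIC),0,0,0,0,0)]))
E
```

```text
(no output)
```

View pics/z0.png

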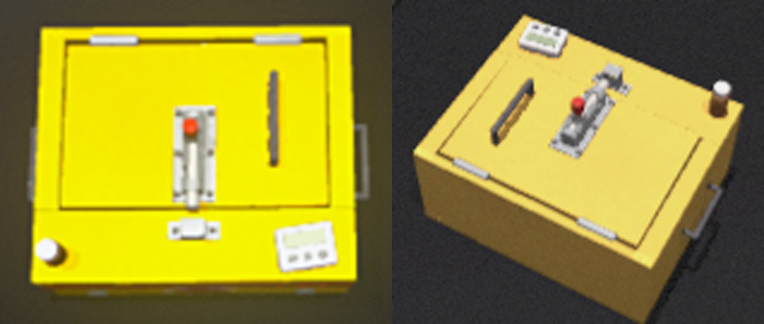

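The crops give the deck corners in both views, the red knob (top crop (190,127), scene crop (577,104)) and the keep (top crop (193,229)). Next I'll fit the pose.

```bash
cat > fit.py <<'E'
from rig import robot,camera
from h import *
from scipy.optimize import least_squares
T=camera("top");S=camera("scene")
ft=lambda u,v:(225+u/2.7-.3,135+v/2.7-.3); fs=lambda u,v:(260+(u-391)/2.4-.3,160+v/2.4-.3)
C=np.array([[.14,.17,.15],[.14,-.17,.15],[-.14,-.17,.15],[-.14,.17,.15]])
tu=np.array([ft(41,28),ft(350,27),ft(356,283),ft(32,283)]); su=np.array([fs(646,265),fs(415,153),fs(527,17),fs(743,104)])
def W(p,X):
    c,s=np.cos(p[2]),np.sin(p[2]); return np.atleast_2d(X)@np.array([[c,s,0],[-s,c,0],[0,0,1]])+[p[0],p[1],0]
r=lambda p:np.r_[(proj(T,W(p,C))-tu).ravel(),(proj(S,W(p,C))-su).ravel()]
f=least_squares(r,[.55,.05,0]);p=f.x;print(p,np.degrees(p[2]));print(f.fun.round(1))
k=lambda X:np.r_[proj(T,X)[0]-ft(190,127),proj(S,X)[0]-fs(577,104)]
g=least_squares(k,[.55,.05,.2]);print("knob",g.x,g.fun.round(1))
c,s=np.cos(p[2]),np.sin(p[2]);d=g.x[:2]-p[:2];print("knob chest",c*d[0]+s*d[1],-s*d[0]+c*d[1],"exp travel",.013-(c*d[0]+s*d[1]))
kp=back(T,ft(193,222),.18);d=kp[:2]-p[:2];print("keep chest",c*d[0]+s*d[1],-s*d[0]+c*d[1])
v=back(T,ft(47,247),.202);d=v[:2]-p[:2];print("vial chest",c*d[0]+s*d[1],-s*d[0]+c*d[1])
E
python3 fit.py
```

```text
[ 0.59445804  0.0699531  -0.07529579] -4.314131010967547
[ 0.2  0.4 -0.2  0.6 -0.6 -0.2 -1.   0.1  1.2  1.  -1.5 -0.8 -1.5 -1.3
 -0.4  0.4]
knob [0.60611313 0.06920083 0.2127202 ] [-0.3  0.2 -0.4 -0. ]
knob chest 0.011678653273064183 0.00012660715568361047 exp travel 0.0013213467269358164
keep chest -0.08033534586080397 -0.00259375416873661
vial chest -0.1087724583044152 0.14150850787078317
```

```bash
python3 -m pendant '[[[0,0,-5],10.1],[[0,0,-5],10.1],[[0,0,-5],10.1],[[0,0,-5],10.1],[[0,0,-5],10.1],[[0,0,-5],10.1],[[0,0,-5],10.1],[[0,0,-5],10.2]]' 45 10; python3 -m pendant '[[[20,20,0],0],[[33,33,0],0],[[36,36,0],0],[[36,36,0],0],[[36,36,0],0],[[36,36,0],0],[[36,36,0],0],[[36,36,0],0]]';python3 -m pendant '[[[36,36,0],0],[[36,36,0],0],[[36,36,0],0],[[36,36,0],0],[[36,36,0],0],[[30,30,0],0],[[20,20,0],0],[[0,0,0],0]]'
python3 - <<'E'
from rig import robot,camera
import cv2
import numpy as np
c=camera("wrist");cv2.imwrite("pics/w1.png",c["pixels"]);o=robot.get_obs();print({k:np.round(v,4).tolist() for k,v in o.items()})
E
```

```text
time: 1.2
position: [0.1447, 0.6078, 0.2844]
tool_rot: [0.999, -0.04, -0.0, 0.0]
ft_force: [0.4, 0.1, -0.4]
grip_width: 0.0452
time: 2.2
position: [0.3937, 0.3182, 0.2845]
tool_rot: [0.999, -0.037, 0.0, -0.0]
ft_force: [1.0, 0.6, 0.1]
grip_width: 0.0448
time: 3.2
position: [0.6061, 0.0713, 0.284]
tool_rot: [0.999, -0.039, 0.0, 0.0]
ft_force: [-0.4, 0.4, -0.4]
grip_width: 0.0451
{'time': 3.25, 'q': [-0.0641, 0.4654, 1.4275, 0.0005, 1.2502, 0.0123], 'joint_velocities': [0.0277, -0.0156, 0.0273, 0.0058, 0.0053, 0.0015], 'joint_torque': [-1.0332, -41.6925, -19.2186, -0.0147, -0.067, -0.0114], 'position': [0.6048, 0.0726, 0.284], 'tool_rot': [0.9993, -0.0383, -0.0007, -0.0002], 'ft_force': [0.2282, -0.4995, 0.3948], 'moment': [-0.0671, 0.0222, 0.0121], 'grip_width': 0.0448}
```

View pics/w1.png

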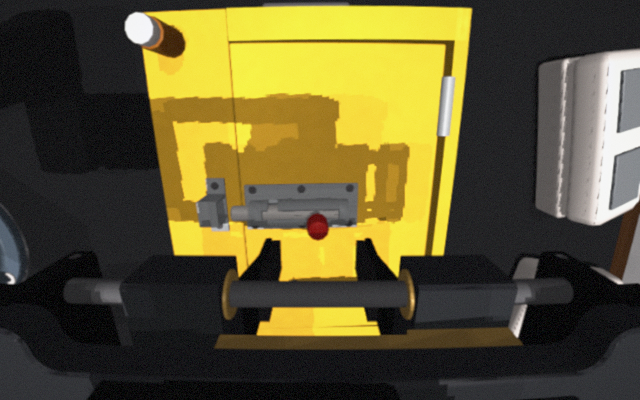

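The wrist view shows the knob at (318,226), almost centred between the fingers, with the keep at left (212,208) and the vial far off at (142,30). I'll check the knob position from this view.

```bash
python3 - <<'E'
from rig import robot,camera
from h import *
c=camera("wrist");o=robot.get_obs();P=np.array(o["position"])
s,k=np.sin(-.0766),np.cos(-.0766)
for n,uv,z in(("knob",(318,226),.209),("keeptop",(207,208),.18),("nose",(236,213),.173)):
    X=back(c,uv,z);d=X-P;print(n,X.round(4),"tool dx,dy mm",1e3*(k*d[0]+s*d[1]),-1e3*(-s*d[0]+k*d[1]))
print(P,o["ft_force"])
E
```

```text
knob [0.6042 0.0708 0.209 ] tool dx,dy mm 0.27181231836473735 2.557076207164267
keeptop [0.5078 0.0835 0.18  ] tool dx,dy mm -96.80671549104487 -2.7070580427844835
nose [0.5304 0.0747 0.173 ] tool dx,dy mm -73.63544007950469 4.3025627441517384
[0.60415877 0.07335114 0.28407094] [-0.21848779  0.87216416 -0.6577704 ]
```

```bash
python3 -m pendant '[[[0,2.5,5],0],[[0,0,10],0],[[0,0,12],0],[[0,0,12],0],[[0,0,10],0],[[0,0,8],0],[[0,0,6],0],[[0,0,0],0]]' 45 10; python3 -m pendant '[[[0,0,0],0],[[0,0,0],0],[[0,0,0],0],[[0,0,0],0],[[0,0,0],0],[[0,0,0],0]]' 12 8
python3 - <<'E'
from rig import camera
import cv2
c=camera("wrist");cv2.imwrite("pics/w2.png",c["pixels"])
E
```

```text
time: 4.3
position: [0.6046, 0.0705, 0.2211]
tool_rot: [0.999, -0.038, -0.0, -0.0]
ft_force: [0.3, 0.2, 0.4]
grip_width: 0.0448
time: 5.05
position: [0.6051, 0.0705, 0.2216]
tool_rot: [0.999, -0.037, 0.0, 0.0]
ft_force: [1.3, -1.4, -1.8]
grip_width: 0.0165
```

View pics/w2.png

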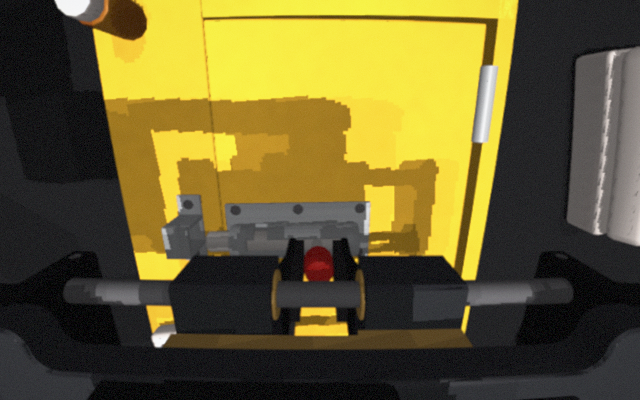

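The knob is held between the pads at (318,265). I'll firm the grip and press down in small steps.

```bash
python3 -m pendant '[[[0,0,0],0],[[0,0,0],0]]' 12 25; for i in 1 2; do python3 -m pendant '[[[0,0,0.5],0],[[0,0,0.5],0],[[0,0,0.5],0],[[0,0,0.5],0]]' | grep -E "pos|force|width"; done
```

```text
time: 5.35
position: [0.605, 0.0705, 0.2215]
tool_rot: [0.999, -0.037, 0.0, -0.0]
ft_force: [2.3, -0.3, -1.2]
grip_width: 0.0163
position: [0.6045, 0.0705, 0.22]
ft_force: [-0.2, 0.4, 3.7]
grip_width: 0.0165
position: [0.6042, 0.0706, 0.2185]
ft_force: [-3.3, -0.4, 8.4]
grip_width: 0.0162
```

```bash
for i in 1 2; do python3 -m pendant '[[[-0.3,0,0.5],0],[[-0.3,0,0.5],0],[[0,0,0],0]]' | grep -E "pos|force|width"; done
```

```text
position: [0.604, 0.0706, 0.218]
ft_force: [-2.5, 0.1, 9.4]
grip_width: 0.0159
position: [0.6038, 0.0706, 0.2175]
ft_force: [-2.3, -0.4, 10.4]
grip_width: 0.0166
```

```bash
for i in 1 2 3; do python3 -m pendant '[[[-0.2,0,0.5],0],[[-0.2,0,0.5],0],[[0,0,0],0]]' | grep -E "pos|force"; done
```

```text
position: [0.6038, 0.0706, 0.2169]
ft_force: [-3.2, 0.1, 12.2]
position: [0.6039, 0.0706, 0.2167]
ft_force: [-2.8, 0.1, 14.5]
position: [0.6042, 0.0706, 0.2166]
ft_force: [-2.4, -0.5, 17.3]
```

The rim takes load at about 12.5 N. I'm holding about 17 N and starting the slide.

```bash
for i in 1 2 3; do python3 -m pendant '[[[-1,0,0],0],[[-1,0,0],0],[[-1,0,0],0],[[-1,0,0],0]]' | grep -E "time|pos|force"; done
```

```text
time: 8.72
position: [0.6032, 0.0706, 0.2167]
ft_force: [2.9, 0.1, 14.2]
time: 9.22
position: [0.5994, 0.0709, 0.2167]
ft_force: [3.1, 0.1, 14.7]
time: 9.72
position: [0.5954, 0.0712, 0.2167]
ft_force: [3.7, -1.0, 13.5]
```

```bash
python3 -m pendant '[[[-1,0,0.5],0],[[-1,0,0.5],0],[[-1,0,0],0],[[-1,0,0],0]]' | grep -E "time|pos|force"; for i in 1 2 3 4; do python3 -m pendant '[[[-1,0,0],0],[[-1,0,0],0],[[-1,0,0],0]]' | grep -E "pos|force"; done
```

```text
time: 10.22
position: [0.5922, 0.0714, 0.2166]
ft_force: [3.1, -0.4, 15.9]
position: [0.5892, 0.0716, 0.2166]
ft_force: [2.9, -0.6, 16.6]
position: [0.5863, 0.0719, 0.2166]
ft_force: [3.5, -0.0, 17.1]
position: [0.5833, 0.0721, 0.2166]
ft_force: [2.8, -0.8, 17.5]
position: [0.5804, 0.0723, 0.2166]
ft_force: [2.8, 0.2, 16.9]
```

```bash
for i in 1 2 3 4; do python3 -m pendant '[[[-1,0,0],0],[[-1,0,0],0],[[-0.5,0,0],0]]' | grep -E "time|pos|force"; done
```

```text
time: 12.1
position: [0.5779, 0.0724, 0.2166]
ft_force: [2.9, -0.8, 17.5]
time: 12.48
position: [0.5754, 0.0726, 0.2166]
ft_force: [2.7, -0.4, 17.5]
time: 12.85
position: [0.5729, 0.0728, 0.2166]
ft_force: [2.6, -0.4, 18.2]
time: 13.22
position: [0.5704, 0.0729, 0.2166]
ft_force: [3.1, 0.4, 18.4]
```

```bash
python3 - <<'E'
from rig import camera
import cv2
c=camera("wrist");cv2.imwrite("pics/w3.png",cv2.resize(c["pixels"][170:330,120:440],None,fx=2.4,fy=2.4,interpolation=cv2.INTER_CUBIC))
E
```

```text
(no output)
```

View pics/w3.png

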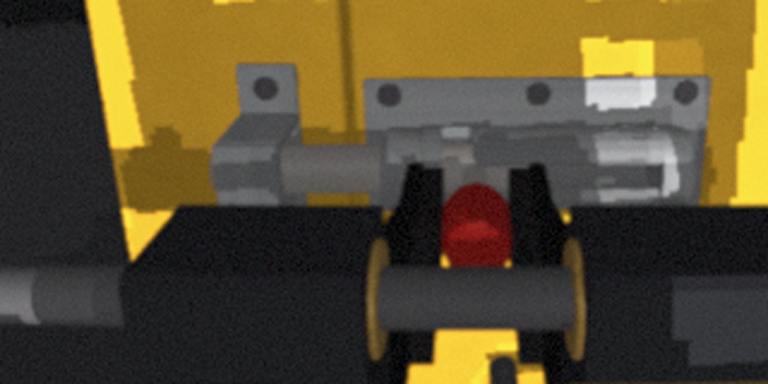

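The bolt is through the keep (crop (250,165)), the knob is upright at (475,220), and the notch shows as a bright patch near (455,130), just ahead of the shank. Next I'll bias lightly to +y to feel for the slot's side.

```bash
for i in 1 2 3; do python3 -m pendant '[[[0,-0.7,0],0],[[0,-0.7,0],0],[[0,-0.6,0],0]]' | grep -E "time|pos|force"; done
```

```text
time: 13.65
position: [0.5704, 0.0738, 0.2165]
ft_force: [2.6, -4.6, 18.9]
time: 14.02
position: [0.5704, 0.0749, 0.2164]
ft_force: [2.3, -6.5, 17.7]
time: 14.4
position: [0.5702, 0.0769, 0.2159]
ft_force: [2.6, -5.9, 15.3]
```

```bash
for i in 1 2; do python3 -m pendant '[[[0,-0.5,0],0],[[0,-0.5,0],0],[[0,0,0],0]]' | grep -E "time|pos|force"; done
```

```text
time: 14.78
position: [0.57, 0.0781, 0.2155]
ft_force: [2.6, -5.6, 14.8]
time: 15.15
position: [0.5698, 0.0791, 0.2152]
ft_force: [2.5, -5.4, 12.9]
```

```bash
for i in 1 2; do python3 -m pendant '[[[0,-0.5,0],0],[[0,-0.5,0],0],[[0,0,0],0]]' | grep -E "time|pos|force"; done
```

```text
time: 15.52
position: [0.5697, 0.0801, 0.215]
ft_force: [2.6, -4.0, 11.5]
time: 15.9
position: [0.5695, 0.0812, 0.2146]
ft_force: [2.9, -5.7, 11.0]
```

The knob has gone past the side play with steady force, so the shank appears to be in the notch. I'll follow the arc and watch the force.

```bash
python3 -m pendant '[[[0.3,-1,0.5],0],[[0.3,-1,0.5],0],[[0,-1,0.5],0],[[0,-1,0.5],0]]' - 20| grep -E "time|pos|force";python3 -m pendant '[[[0,-1,0.6],0],[[0,-1,0.6],0],[[0,-1,0.6],0],[[0,0,0],0]]' | grep -E "time|pos|force|width"
```

```text
time: 16.4
position: [0.5698, 0.0859, 0.2125]
ft_force: [1.9, -2.7, 12.1]
time: 16.9
position: [0.5698, 0.0894, 0.2106]
ft_force: [2.0, -1.7, 11.7]
grip_width: 0.017
```

```bash
python3 -m pendant '[[[0,-1.9,1.3],0],[[0,-1.7,1.4],0],[[0,-1.6,1.5],0],[[0,-1.5,1.7],0]]' | grep -E "time|pos|force";python3 -m pendant '[[[0,-1.4,1.8],0],[[0,-1.3,1.8],0],[[0,-1.2,1.9],0],[[0,-1.2,2],0]]' | grep -E "time|pos|force|width"
```

```text
time: 17.4
position: [0.5689, 0.0977, 0.2043]
ft_force: [0.0, 1.7, 12.2]
time: 17.9
position: [0.5692, 0.104, 0.1965]
ft_force: [0.1, 6.1, 10.2]
grip_width: 0.0159
```

```bash
python3 -m pendant '[[[0,-1.7,1.5],0],[[0,-1.3,1.9],0],[[0,-0.8,2],0],[[0,-0.8,2],0]]' | grep -E "time|pos|force";python3 -m pendant '[[[0,-0.5,2],0],[[0,-0.3,2],0],[[0,-0.1,1.5],0],[[0,0,0],0]]' | grep -E "time|pos|force|width"
```

```text
time: 18.4
position: [0.5695, 0.1085, 0.1885]
ft_force: [1.0, 5.6, 7.6]
time: 18.9
position: [0.5696, 0.1102, 0.1828]
ft_force: [1.8, 7.6, 6.3]
grip_width: 0.0149
```

```bash
python3 -m pendant '[[[0,-0.7,0.8],0],[[0,-0.7,0.8],0],[[0,0,0.8],0],[[0,0,0],0]]' | grep -E "time|pos|force|width"; python3 - <<'E'
from rig import camera
import cv2
c=camera("wrist");cv2.imwrite("pics/w4.png",cv2.resize(c["pixels"][130:330,120:440],None,fx=2.4,fy=2.4,interpolation=cv2.INTER_CUBIC))
E
```

```text
time: 19.4
position: [0.5698, 0.111, 0.1803]
ft_force: [1.7, 4.5, 5.1]
grip_width: 0.0149
```

View pics/w4.png

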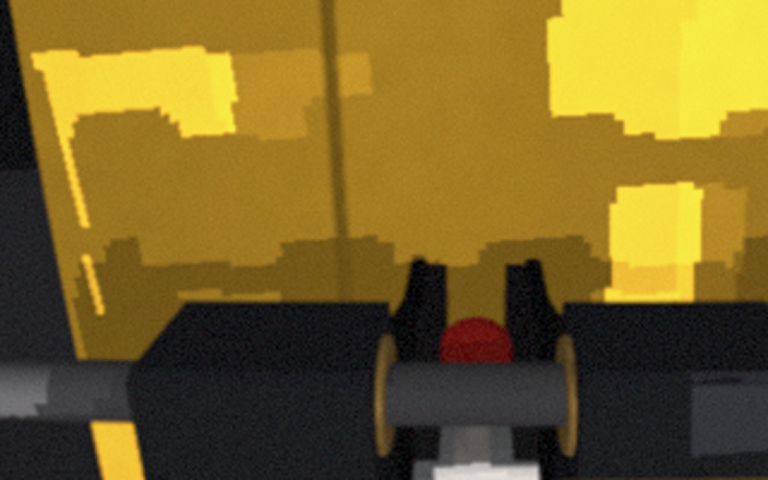

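The handle now looks about level: the knob is at (477,340) with the shank running back below it in the picture. I'll feel for the stop.

```bash
for i in 1 2; do python3 -m pendant '[[[0,-0.3,0.7],0],[[0,0,0.7],0],[[0,0,0],0]]' | grep -E "time|pos|force|width"; done
```

```text
time: 19.82
position: [0.5698, 0.1115, 0.1787]
ft_force: [2.2, 6.7, 3.6]
grip_width: 0.0157
time: 20.2
position: [0.5698, 0.1118, 0.1774]
ft_force: [2.6, 6.6, 5.4]
grip_width: 0.0157
```

```bash
for i in 1 2; do python3 -m pendant '[[[0,0.4,0.7],0],[[0,0,0.7],0],[[0,0,0],0]]' | grep -E "time|pos|force|width"; done
```

```text
time: 20.58
position: [0.5697, 0.1119, 0.1761]
ft_force: [1.3, 7.9, 5.2]
grip_width: 0.0158
time: 20.95
position: [0.5697, 0.1119, 0.1748]
ft_force: [2.4, 8.6, 5.6]
grip_width: 0.0153
```

The tool has gone lower than a level knob would sit, at a constant 5 N, so the pads are sliding over a stopped knob. I'll open the gripper, rise clear and look.

```bash
python3 -m pendant '[[[0,0,0],0],[[0,0,0],0],[[0,0,0],0],[[0,0,-1],0]]' 40| grep -E "time|pos|force|width"; python3 -m pendant '[[[0,0,-5],0],[[0,0,-10],0],[[0,0,-12],0],[[0,0,-12],0],[[0,0,-15],0],[[0,0,-15],0],[[0,15,-5],0],[[0,15,0],0]]' | grep -E "time|pos|force|width"; python3 - <<'E'
from rig import camera
import cv2
c=camera("wrist");cv2.imwrite("pics/w5.png",c["pixels"][:, :])
E
```

```text
time: 21.45
position: [0.5667, 0.1086, 0.1739]
ft_force: [0.0, 0.1, -0.1]
grip_width: 0.0385
time: 22.45
position: [0.5655, 0.0779, 0.2489]
ft_force: [0.8, 0.2, 0.3]
grip_width: 0.0399
```

View pics/w5.png

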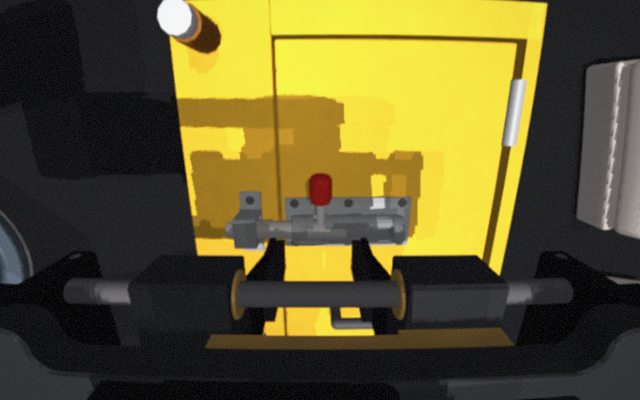

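The handle lies toward +y (knob (320,189), shank down to (320,222)) and the bolt is through the keep. I'll triangulate the knob's red centroid to check its height.

```bash
python3 - <<'E'
from rig import robot,camera
from h import *
import cv2
from scipy.optimize import least_squares
cs=[];uv=[]
for n,roi in(("wrist",(160,215,290,350)),("top",(150,240,270,330)),("scene",(180,225,310,370))):
    c=camera(n);a,b,l,r=roi;im=c["pixels"][a:b,l:r].astype(int)
    m=(im[...,2]>60)&(im[...,1]<.4*im[...,2])&(im[...,0]<.5*im[...,2]);y,x=np.nonzero(m)
    if len(x)<4: print(n,"none");continue
    cs.append(c);uv.append((x.mean()+l,y.mean()+a));print(n,len(x),uv[-1])
    if n=="scene":cv2.imwrite("pics/s5.png",cv2.resize(c["pixels"][165:245,290:410],None,fx=5,fy=5,interpolation=cv2.INTER_CUBIC))
p=np.array([.594458,.069953]);ch=-.0753;R=np.array([[np.cos(ch),np.sin(ch)],[-np.sin(ch),np.cos(ch)]])
def rep(idx):
    g=least_squares(lambda X:np.r_[tuple(proj(cs[i],X)[0]-uv[i] for i in idx)],[.57,.105,.17])
    print(idx,g.x.round(4),(R@(g.x[:2]-p)).round(4),g.fun.round(1))
rep(range(len(cs)))
rep([0,2]) if len(cs)>2 else 0
rep([1,2]) if len(cs)>2 else 0
for th in(1.57,1.3,1.0):
    q=np.r_[p+R.T@[-.025,.036*np.sin(th)],.168+.036*np.cos(th)]
    print(th,[proj(c,q)[0].round(1).tolist() for c in cs])
E
```

```text
wrist 624 (np.float64(320.5496794871795), np.float64(185.91346153846155))
top none
scene 27 (np.float64(352.77777777777777), np.float64(205.96296296296296))
range(0, 2) [0.569  0.1066 0.1763] [-0.0281  0.0347] [-0.  -0.  -0.2 -0.1]
1.57 [[324.6, 181.6], [352.4, 208.4]]
1.3 [[324.8, 186.3], [352.1, 206.3]]
1.0 [[325.1, 195.7], [351.0, 203.8]]
```

View pics/s5.png

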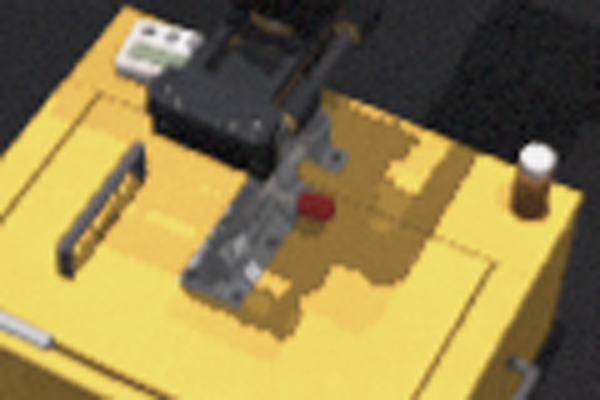

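The knob is turned down about 1.37 rad by triangulation (±0.1), which is not clearly on its stop. I'll close the fingers and press it gently down from above.

```bash
python3 -m pendant '[[[0.5,-10,0],0],[[0.5,-10,0],0],[[0.5,-11,0],0],[[0,0,10],0],[[0,0,10],0],[[0,0,8],0],[[0,0,4],0],[[0,0,0],0]]' 0 15| grep -E "time|pos|force|width"; for i in 1 2 3; do python3 -m pendant '[[[0,0,1],0],[[0,0,1],0],[[0,0,1],0],[[0,0,0],0]]' | grep -E "pos|force"; done
```

```text
time: 23.65
position: [0.5692, 0.1095, 0.216]
ft_force: [-0.4, -0.3, 0.4]
grip_width: 0.0003
position: [0.5693, 0.1098, 0.2134]
ft_force: [-0.3, 1.1, 0.2]
position: [0.5693, 0.1098, 0.2104]
ft_force: [-0.5, -0.1, -0.4]
position: [0.5695, 0.1099, 0.2075]
ft_force: [0.7, 1.0, 0.5]
```

```bash
for i in 1 2 3 4; do python3 -m pendant '[[[0,0,1],0],[[0,0,1],0],[[0,0,0],0]]' | grep -E "pos|force"; done
```

```text
position: [0.5694, 0.1097, 0.2053]
ft_force: [0.1, 1.6, 0.1]
position: [0.5693, 0.1097, 0.2033]
ft_force: [0.5, 1.1, 0.8]
position: [0.5693, 0.1097, 0.2013]
ft_force: [-1.3, 0.5, 0.3]
position: [0.5693, 0.1099, 0.1998]
ft_force: [-1.6, 0.8, 2.7]
```

```bash
for i in 1 2 3; do python3 -m pendant '[[[0,0,0.7],0],[[0,0,0.5],0],[[0,0,0],0]]' | grep -E "pos|force"; done
```

```text
position: [0.5692, 0.1099, 0.1988]
ft_force: [-1.8, 0.9, 6.5]
position: [0.5692, 0.1099, 0.1983]
ft_force: [-3.1, 1.6, 9.6]
position: [0.5693, 0.11, 0.198]
ft_force: [-3.8, 0.9, 15.2]
```

It's hard against the stop, with the knob top at z = 0.176, which is level. Now I'll retreat and do a final check.

```bash
python3 -m pendant '[[[0,0,-3],0],[[0,0,-10],0],[[0,0,-25],0],[[0,0,-30],0],[[0,0,-30],0],[[0,30,0],0],[[0,30,0],0],[[0,0,0],0]]' | grep -E "time|pos|force"; python3 -m pendant '[[[0,0,0],0],[[0,0,0],0],[[0,0,0],0],[[0,0,0],0]]'|grep -E "pos|force"; python3 - <<'E'
from rig import camera
import cv2
c=camera("wrist");cv2.imwrite("pics/w6.png",c["pixels"])
E
```

```text
time: 28.78
position: [0.5648, 0.0481, 0.2938]
ft_force: [0.4, 0.4, 0.2]
position: [0.5648, 0.0504, 0.2938]
ft_force: [0.8, 0.2, 0.7]
```

View pics/w6.png

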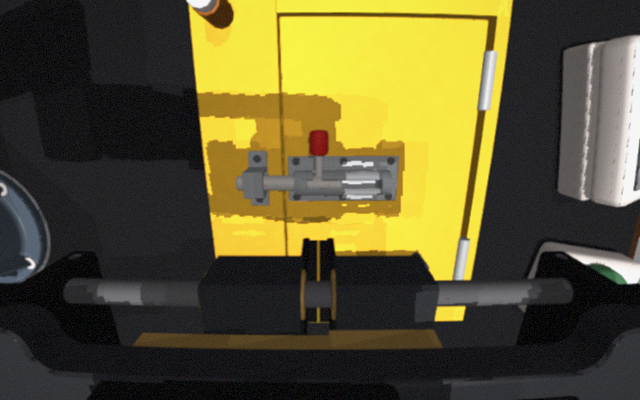

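The bolt's nose protrudes beyond the keep at (243,183), the handle lies level toward +y with the knob at (319,143), and the lid is flush. The vial is undisturbed and the gripper is clear, so I'm handing in.

```bash
python3 -c "
from rig import order
print(order.hand_in())"
```

```text
the job is handed in; nothing more can be done
None
```

The chest is bolted and I've handed the job in at about 29 s; the hand-in reports no verdict.

- **Pressing and sliding:** I gripped the knob and pressed down. The lid reached its rim at about 12.5 N, and I held 13–19 N while sliding the bolt through the keep at about 3 N. The bolt had travelled roughly 35–37 mm when the handle entered the notch.
- **Turning the handle:** I followed the arc down with the knob in the grip. The pads slipped near the end, and a camera check put the handle at only about 1.37 rad. I then pressed the knob down from above with closed fingers until it was hard against its stop, at up to 15 N.
- **Last checks:** By feel, the knob sat about level at the stop. The final picture shows the nose beyond the keep, the handle lying toward +y and the lid flush. The vial looks undisturbed, and the gripper is well clear with wrist force near zero.
- **What the checks did not settle:**
    - The camera's 1.37 rad disagreed with contact, which already put the knob near level when I first touched it from above, so the camera probably read low.
    - I did not measure the lid angle, or the loads on the keep, barrel and rim, directly.
    - I did not recheck the other bystanders at the end; no move went near them.

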